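# Slide the narrow slat into its notch

## Task

With a fingertip, push the narrow slat along the rack's rails, without lifting it, until it drops fully home into the notch in both rails. Then take the finger off it, press down firmly on the middle of the slat to check that it is seated, and move clear. Leave the wide deck board and the other things around where they are.

Things in the scene. Friction and masses are not known exactly. Their poses are not given: they have to be found in the camera images.
- rack: Fixed rack on the bench: two parallel dark timber rails, 330 mm long, 20 mm wide, their tops 50 mm above the bench; rail centre lines at x = +-58 mm, so 96 mm are open between them. Origin on the bench under the rack's centre; y runs along the rails, z up. Cross bars with tops 20 mm above the bench join the rails 20 mm from their ends.
- notch (a point): Centre of the locating notch, midway between the rails, at the height of the rails' tops (50 mm above the bench); axes as the rack's. In both rails the notch reaches 31 mm to either side along y (62 mm long) and is 7 mm deep.
- slat: The narrow slat's body, origin at the centre of the board's underside. Two 12 mm deep cleats under it run inside the rails with about 1.5 mm play and guide it; between them 70 mm are open, so a fingertip can reach down behind the slat between the rails. It tips a little as it goes into the notch and then stops against the notch's far wall.
- slat_mid (a point): Centre of the narrow slat: a loose light wooden board 140 mm (x, across the rails) by 56 mm (y, along them) by 16 mm thick, 0.2 to 0.35 kg, lying on both rails, 85 to 110 mm to either side of the notch. Axes as the rack's. The point is 8 mm above the rails' tops while it slides, 1 mm above once it has dropped in (slat top then 9 mm above the rails' tops).
- deck_board_mid (a point): Centre of the wide deck board: like the slat but 80 mm along the rails, too long for the notch. It lies on the rails on the other side of the notch, 85 to 110 mm from it, and stays there.
- loose_bearing: Ball bearing, 47 mm across, 14 mm high, lying on the bench between the rails near the notch; origin at its underside's centre. To be left alone.
- loose_bolt: Flange bolt 59 mm long, 18 mm high, lying on the bench between the rails. To be left alone.
- grease_can: Open grease can 80 mm wide, 62 mm high, right of the rack; origin at its underside's centre. To be left alone.
- piston: Piston 66 mm wide, 54 mm high, standing left of the rack; origin at its underside's centre. To be left alone.
- sleeve: Steel spacer sleeve 24 mm wide, 52 mm high, standing right of the rack, in front of the wooden tray; origin at its underside's centre. To be left alone.
Things that resemble listed ones, but are neither listed nor needed, are in the scene too. What is shaped like the slat but pink is not meant.

How it is judged:
By the outcome, as a careful person would: the job done as asked, in the order asked, and still so for the second after the job is handed in, with the robot touching nothing.
It also fails if it takes over 48 s, if anything falls off the work surface, if the arm or the gripper's body presses on something with over 40 N, if the wrist force passes 120 N, or if a joint passes its speed limit or range.

## Robot

A 7-joint arm with a two-finger parallel gripper is mounted at the origin on a cart in front of the work surface, level with it; the furniture and walls round the work are solid. World frame = base frame: x ahead of the robot, y to its left, z up, the work surface at z = 0. Lengths are in mm, angles in rad, forces in N, time in s.
With the tool pointing down it reaches from about 400 to 850 mm from the base axis. Payload 6.9 kg.
Tool frame: the origin (TCP) lies at the very end of the fingers, on their centre line; the grasp point (between the pads) lies behind it (grip_depth is the z of the grasp point in the tool frame, in mm); z points along the fingers, y is the line along which they close (so a half turn about z gives the same grasp; the last joint's range is limited). The gripper opens to 85 mm and grips with 20 to 120 N. Pads are 22 mm wide; open, the fingers measure 114 mm over their backs; the gripper's body (76 mm by 85 mm) begins 54 mm behind the grasp point. The pads swing forward as they close: fully open they stand 13 mm farther back than shut.
Start: joints at [1.319, 0.507, -0.238, 1.5, 0.126, 1.149, -0.155], TCP at [218.269, -585.637, 231.275] pointing down, gripper open.
Joint ranges: [-3.08, 3.08], [-0.24, 2.05], [-1.43, 1.35], [0, 2.5], [-1.52, 4.66], [0.17, 1.96], [-2.89, 2.89]. Speed limits (rad/s): [2.39, 2.39, 3.14, 3.14, 3.14, 3.14, 3.14].

## Interface

Orientations are given as [roll, pitch, yaw] about the fixed x, y, z axes, in that order (R = Rz(yaw) Ry(pitch) Rx(roll)).
In Python, from station import * gives the robot as it stands. The module is installed in compiled form; this text tells all that it offers.
- The arm moves only by the shell command python3 -m jog 'ROWS' [OPENING]. ROWS is JSON, a list of rows, each a list of 2 entries, a list of its own where there are three numbers: the shift along the tool's x, y, z in m, then the turn, a rotation vector about the tool's x, y, z in rad. A call has 1 to 20 rows; each row shifts and turns the commanded pose from where the row before left it, along the tool's axes as they then stand; what a row does not reach is not made up. A row lasts 1/8 s, in which the tool goes at most 62.5 mm and 10.7 degrees, less where a joint would pass 70% of its speed; a pose out of reach is approached as far as the arm can. A call is refused whole if a number of a shift passes 0.0625 or a number of a turn 0.188, either way. A call with a gripper value outside its range is refused whole. OPENING is the closure in counts, from 0 (fully open) to 255 (shut), set as the call begins (- or left out, the last holds). The fingers move at their own pace and stop on an object; the grip force is fixed at half the most. Time passes only in rows, so rows that do not move let the fingers close. It gives the time, the measured TCP pose, the force, the opening and the grip force at its end, in the units of the state.
- get_obs(): the state, without advancing time (a new reading comes with each control period).
- grab_frame(name): name is "scene" or "side" or "wrist"; returns the picture (384x512x3 uint8, red, green, blue); there is no depth.
- camera_params(name): a dict with "mtx" (3x3 intrinsics, pixels), "R" (3x3) and "t" (3): a world point X has camera coordinates R X + t; the wrist camera has in their place "T_tool_cam" (4x4, takes a point from camera to tool coordinates, whose origin is the TCP and whose axes are the flange's). Camera axes: x right, y down, z forward; pixel columns grow to the right and rows downward; lengths in mm; the calibration is good to about 2 mm. A picture is of the moment at which its call begins: read the wrist's pose just before it. camera_params takes no time and is no camera call.
- hand_in(): hands the job in; it is judged then, once.
Trained networks look in the newest picture that a camera, given by its name, has taken for a name from the list of things; names that differ only in an ending like _2 or _b are one class to them, and where a whole thing is asked for, a point or a joint stands for the part that bears it (a point fixed in the world has none). Each returns a list of dicts, best first, with "p" (0 to 1); they miss things now and then, are a little off and sometimes report something else, mostly with a low value. They report only what shows in the picture. A call takes as long as a camera call. They do not tell look-alikes from the thing itself.
- find_in(camera, target): "position" ([row, column] in pixels, amid what is visible of it).
The state is a dict: "clock": time; "q": joint angles; "joint_vel": joint speeds; "joint_efforts": joint torques, N m; "tool_pos": TCP position; "orientation": TCP orientation; "ft_force": force on the tool from outside, world axes, zero at the start; "moment": the same for the moment, N m; "grip_width": opening from 0.0 (shut) to 1.0 (fully open); "grip_force": force on a finger pad.
Only numpy, scipy, OpenCV 4.12 (cv2) and the standard library are available. Lean on these libraries where they do the work, as an engineer would, in place of code of your own. Each camera call takes 0.05 s, during which the arm holds its last target. There are 200 camera calls.

## Working session

There is one attempt and no reset: what is moved stays moved. The work goes in short steps, Python scripts to look and compute and a shell command to move; the robot and the scene stay as the last step left them, time stands still between calls to the robot, and variables do not carry over. Pictures are saved under pics/ and viewed, at most 11 in all, crops included, and the job is handed in when it is done.

```bash
mkdir -p pics
cat > h.py <<'E'
from station import *
import numpy as np, cv2
def snap(c,f):
    im=grab_frame(c); cv2.imwrite('pics/'+f,im[:,:,::-1]); return im
def ray(c,px,z):
    p=camera_params(c); K=np.array(p['mtx']);R=np.array(p['R']);t=np.array(p['t']).ravel()
    d=R.T@np.linalg.inv(K)@np.array([px[1],px[0],1.]); o=-R.T@t
    return o+d*(z-o[2])/d[2]
def proj(c,X):
    p=camera_params(c); q=np.array(p['mtx'])@(np.array(p['R'])@np.array(X,float)+np.array(p['t']).ravel()); return q[1]/q[2],q[0]/q[2]
E
python3 - <<'E'
from h import *
np.set_printoptions(precision=1,suppress=True)
o=get_obs(); print(o)
for c in('scene','side'):
    snap(c,c+'0.png')
    for n,z in(('slat_mid',58),('deck_board_mid',58),('rack',25),('slat',58),('loose_bearing',7)):
        print(c,n,[(round(d['p'],2),np.array(d['position']),ray(c,d['position'],z)) for d in find_in(c,n)[:4]])
E
```

```text
{'clock': 0.0, 'q': array([ 1.3,  0.5, -0.2,  1.5,  0.1,  1.1, -0.2]), 'joint_vel': array([-0., -0., -0.,  0.,  0., -0.,  0.]), 'joint_efforts': array([ -0. , -62.1,  -2.2, -25. ,   0. ,   0. ,   0. ]), 'tool_pos': array([ 218. , -585.2,  230.4]), 'orientation': array([-3.1,  0. ,  0.4]), 'ft_force': array([-0.7, -0.3, -0.2]), 'moment': array([ 0. , -0. , -0.1]), 'grip_force': 0.0, 'grip_width': 1.0034248191504376}
scene slat_mid [(0.71, array([199. , 231.7]), array([ 422.9, -129.3,   58. ])), (0.56, array([232.2, 267.4]), array([ 417.6, -291.6,   58. ]))]
scene deck_board_mid [(0.93, array([170.8, 191.2]), array([404.4,  48.2,  58. ]))]
scene rack [(0.9, array([203.6, 212.5]), array([385.9, -80.4,  25. ]))]
scene slat [(0.77, array([201.4, 233.4]), array([ 420.6, -140. ,   58. ])), (0.59, array([233.4, 268.8]), array([ 417.6, -297.3,   58. ]))]
scene loose_bearing []
side slat_mid [(0.77, array([242.3, 245.1]), array([ 469.2, -397. ,   58. ])), (0.73, array([193. , 243.9]), array([ 452. , -124.8,   58. ]))]
side deck_board_mid [(0.84, array([170.2, 243.8]), array([441.7,  62.1,  58. ]))]
side rack [(0.85, array([212.4, 243. ]), array([ 451.7, -185.8,   25. ])), (0.62, array([171.4, 244.3]), array([438.6, 135. ,  25. ]))]
side slat [(0.84, array([243.9, 244.3]), array([ 467.8, -403.8,   58. ])), (0.83, array([193.6, 244.6]), array([ 454.3, -129.1,   58. ]))]
side loose_bearing [(0.57, array([216.6, 244.9]), array([ 456.2, -177.8,    7. ]))]
```

```bash
python3 -c "
import cv2,numpy as np
a=cv2.imread('pics/scene0.png');b=cv2.imread('pics/side0.png')
print(a.shape)
cv2.imwrite('pics/both.png',cv2.resize(np.vstack([a,b]),(800,600) ) if 0 else np.hstack([cv2.resize(a,(400,300)),cv2.resize(b,(400,300))]))"
```

```text
(384, 512, 3)
```

View pics/scene0.png

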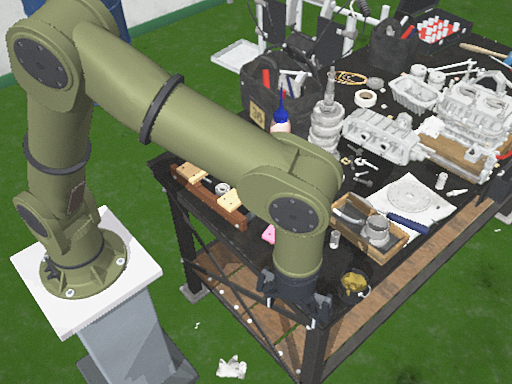

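View pics/side0.png

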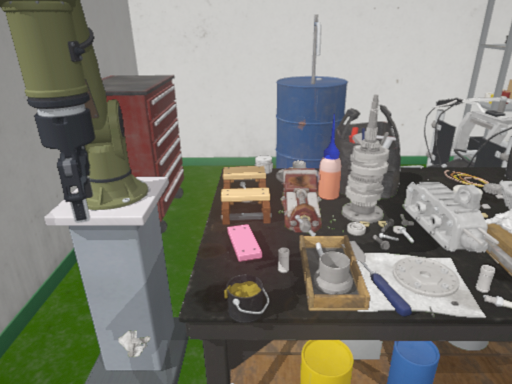

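The two wooden boards on the rack are at about (193,245) and (173,244) in side, or (199,231) and (172,190) in scene. The pink look-alike at (242,244) lies on the bench and is not the one meant. The narrow/wide question needs an enlarged crop.

```bash
python3 -c "
import cv2,numpy as np
a=cv2.imread('pics/scene0.png')[150:250,160:290];b=cv2.imread('pics/side0.png')[155:235,205:285]
cv2.imwrite('pics/crop.png',np.hstack([cv2.resize(a,(390,300)),cv2.resize(b,(400,400))[:300]]) if 0 else np.hstack([cv2.resize(a,(400,400),interpolation=2),cv2.resize(b,(400,400),interpolation=2)]))"
```

```text
(no output)
```

View pics/crop.png

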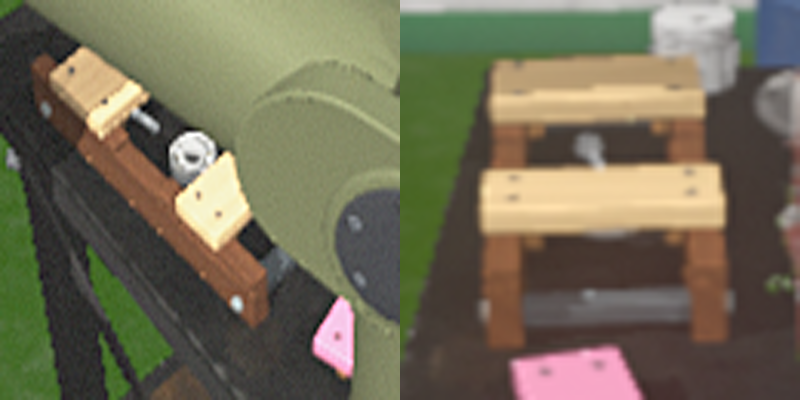

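Run:
```python
from h import *
np.set_printoptions(precision=1,suppress=True)
S=lambda x,y:(155+y/5,205+(x-400)/5)
for n,z,x,y in [('farTL',66,493,60),('farTR',66,697,58),('farBL',66,489,92),('farBR',66,704,92),('nTL',66,484,168),('nTR',66,719,165),('nBL',66,481,205),('nBR',66,725,203),('railL end top',50,487,272),('railL r',50,522,272),('railR end l',50,690,270),('railR',50,727,270)]:
    print(n,ray('side',S(x,y),z))
p=camera_params('wrist');print(np.array(p['T_tool_cam']),np.array(p['mtx']));print({k:get_obs()[k] for k in('orientation','tool_pos','q')})
np.set_printoptions(precision=4,suppress=True);from scipy.spatial.transform import Rotation as Ro
print(Ro.from_euler('xyz',get_obs()['orientation']).as_matrix())
```

```text
farTL [371.5  73.2  66. ]
farTR [512.3  74.4  66. ]
farBL [375.   13.6  66. ]
farBR [517.1  11.2  66. ]
nTL [ 384.9 -109.8   66. ]
nTR [ 526.1 -107.2   66. ]
nBL [ 388.8 -162.1   66. ]
nBR [ 529.1 -160.9   66. ]
railL end top [ 397.  -215.2   50. ]
railL r [ 416.4 -215.4   50. ]
railR end l [ 509.3 -213.7   50. ]
railR [ 529.7 -213.8   50. ]
[[   0.    -1.    -0.3   76.8]
 [   1.     0.     0.    -0.7]
 [   0.    -0.3    1.  -141.4]
 [   0.     0.     0.     1. ]] [[276.2   0.  251.9]
 [  0.  276.2 189. ]
 [  0.    0.    1. ]]
{'orientation': array([-3.1,  0. ,  0.4]), 'tool_pos': array([ 218.3, -585.6,  231.3]), 'q': array([ 1.3,  0.5, -0.2,  1.5,  0.1,  1.1, -0.2])}
[[ 0.937   0.3493 -0.    ]
 [ 0.3493 -0.937   0.    ]
 [-0.     -0.     -1.    ]]
```

The near board is about 53 mm along the rails (edges at y≈-109 and -161). The far one is about 62 mm or more with its back edge foreshortened. So the near board at (193,245) is the narrow slat, and it must be pushed toward +y. The rack yaw is about 0.07. I'll shut the fingers, turn, and go above the point behind the slat.

```bash
python3 -m jog '[[[0,0,0],[0,0,0.142]],[[0,0,0],[0,0,0.142]],[[0.027,-0.036,0.003],[0,0,0]],[[0.027,-0.036,0.003],[0,0,0]],[[0.027,-0.036,0.003],[0,0,0]],[[0.027,-0.036,0.003],[0,0,0]],[[0.027,-0.036,0.003],[0,0,0]],[[0.027,-0.036,0.003],[0,0,0]],[[0.027,-0.036,0.003],[0,0,0]],[[0.027,-0.036,0.003],[0,0,0]],[[0.027,-0.036,0.003],[0,0,0]],[[0.027,-0.036,0.003],[0,0,0]],[[0,0,0],[0,0,0]],[[0,0,0],[0,0,0]]]' 255
cat >> h.py <<'E'
from scipy.spatial.transform import Rotation as Ro
def wray(px,z,o):
    p=camera_params('wrist'); T=np.array(p['T_tool_cam']); R=Ro.from_euler('xyz',o['orientation']).as_matrix()
    d=R@T[:3,:3]@np.linalg.inv(np.array(p['mtx']))@np.array([px[1],px[0],1.]); c=R@T[:3,3]+o['tool_pos']
    return c+d*(z-c[2])/d[2]
E
python3 - <<'E'
from h import *
np.set_printoptions(precision=3,suppress=True)
o=get_obs(); print(o['tool_pos'],o['orientation'],o['ft_force'],o['clock'])
im=snap('wrist','w1.png'); cv2.imwrite('pics/w1b.png',cv2.resize(im[:,:,::-1],(800,600),interpolation=2))
for n,z in(('slat_mid',66),('deck_board_mid',66)): print(n,[(d['p'],d['position'],wray(d['position'],z,o)) for d in find_in('wrist',n)])
E
```

```text
clock: 2.35
tool_pos: [461.1, -207.4, 201.3]
orientation: [3.141, 0.0, 0.073]
ft_force: [0.4, 0.1, 1.1]
grip_width: 0.005
grip_force: 0.0
[ 461.119 -207.429  201.328] [3.141 0.    0.073] [0.367 0.13  1.113] 2.35
slat_mid [(0.82, [174.7, 352.4], array([ 474.697, -309.602,   66.   ])), (0.68, [172.0, 181.0], array([ 464.637, -133.065,   66.   ]))]
deck_board_mid [(0.62, [178.9, 28.3], array([445.695,  24.853,  66.   ]))]
```

View pics/w1b.png

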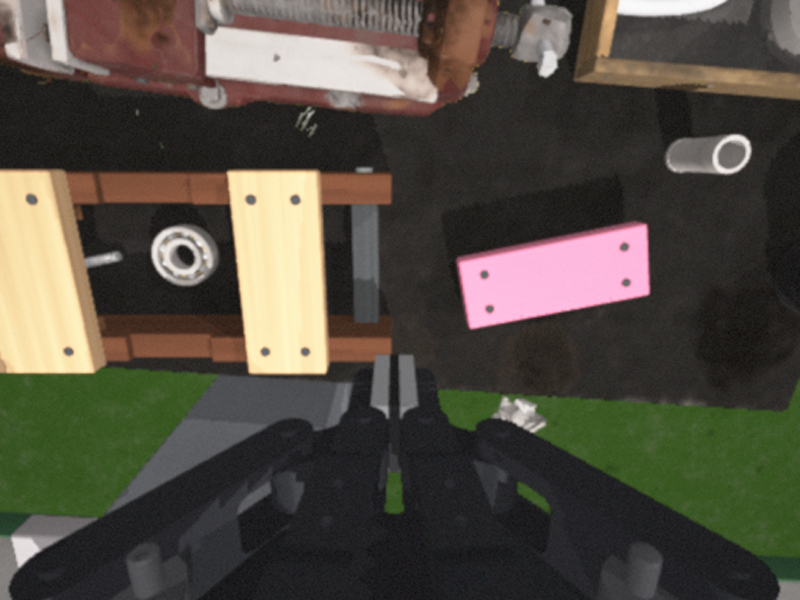

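The wrist view (800x600) shows the slat at (278,272) with the rails running left from it. The notch is near (155,345) and (165,188) and the bearing is at (185,255) between the rails. The deck board is at (45,272) and the pink one is off the rack. Measure the edges.

Run:
```python
from h import *
np.set_printoptions(precision=1,suppress=True)
o=get_obs();f=512/800
for n,x,y,z in [('slat TL',228,170,66),('TR',319,170,66),('BL',248,373,66),('BR',328,372,66),('railR end in',391,204,50),('railR end out',391,173,50),('railL end in',390,333,50),('L out',390,360,50),
 ('notchL far',131,345,43),('notchL near',212,345,43),('notchR far',97,188,50),('a',190,188,43),('b',228,188,50),('bearing',185,255,14),('deck TR',67,170,66),('deck BR',103,372,66)]:
    print(n,wray((y*f,x*f),z,o))
im=cv2.imread('pics/w1.png')[95:250,0:256]; cv2.imwrite('pics/w1c.png',cv2.resize(im,(800,484),interpolation=2))
```

```text
slat TL [ 524.7 -100.6   66. ]
TR [ 528.7 -156.5   66. ]
BL [ 386.3 -108.8   66. ]
BR [ 391.1 -165.6   66. ]
railR end in [ 509.8 -202.1   50. ]
railR end out [ 529.6 -200.8   50. ]
railL end in [ 417.4 -207.8   50. ]
L out [ 395.8 -209.3   50. ]
notchL far [391.1 -13.8  43. ]
notchL near [395.4 -74.7  43. ]
notchR far [506.4  -8.1  50. ]
a [510.1 -66.1  43. ]
b [512.5 -94.2  50. ]
bearing [456.4 -45.6  14. ]
deck TR [517.7  -1.7  66. ]
deck BR [379.8  -6.1  66. ]
```

View pics/w1c.png

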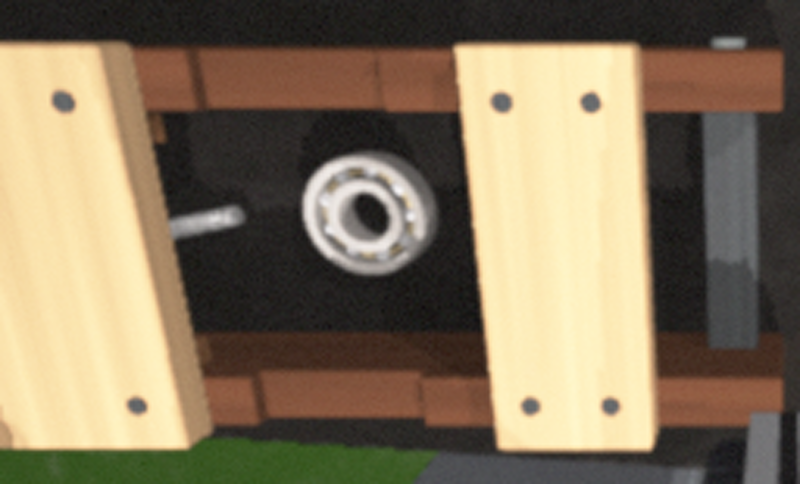

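```bash
python3 -m jog '[[[0.0025,0,0.036],[0,0,0]],[[0,0,0.04],[0,0,0]],[[0,0,0.04],[0,0,0]],[[0,0,0.03],[0,0,0]],[[0,0,0.01],[0,0,0]],[[0,0,0],[0,0,0]]]'
python3 -m jog '[[[0,-0.012,0],[0,0,0]],[[0,-0.01,0],[0,0,0]],[[0,-0.006,0],[0,0,0]],[[0,-0.006,0],[0,0,0]],[[0,-0.006,0],[0,0,0]]]'
python3 - <<'E'
from h import *
im=snap('wrist','w2.png'); cv2.imwrite('pics/w2b.png',cv2.resize(im[:,:,::-1],(800,600),interpolation=2)); print(get_obs()['ft_force'])
E
```

```text
clock: 3.25
tool_pos: [463.6, -207.3, 45.3]
orientation: [-3.141, 0.001, 0.072]
ft_force: [-0.3, -0.5, 0.2]
grip_width: 0.003
grip_force: 0.0
clock: 3.88
tool_pos: [461.2, -167.0, 45.5]
orientation: [3.141, -0.001, 0.073]
ft_force: [0.2, -1.8, 1.7]
grip_width: -0.003
grip_force: 0.9
[ 0.1874953  -0.73845339  0.06966229]
```

View pics/w2b.png

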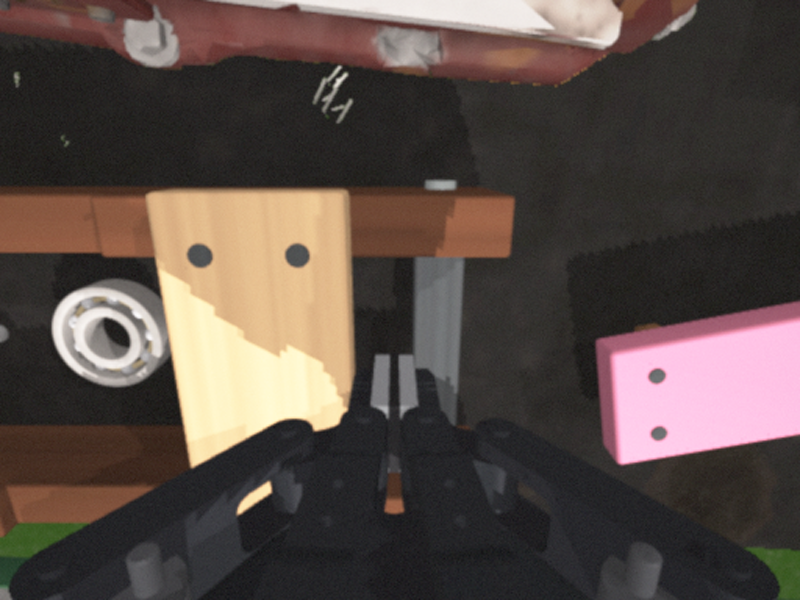

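The fingers sit behind the slat's back edge around (365,390), touching lightly at about 1–2 N. I'll push on.

```bash
python3 -m jog '[[[0,-0.006,0],[0,0,0]],[[0,-0.006,0],[0,0,0]],[[0,-0.006,0],[0,0,0]],[[0,-0.006,0],[0,0,0]],[[0,-0.006,0],[0,0,0]],[[0,-0.006,0],[0,0,0]],[[0,-0.006,0],[0,0,0]],[[0,-0.006,0],[0,0,0]],[[0,-0.006,0],[0,0,0]],[[0,-0.006,0],[0,0,0]]]'
python3 -m jog '[[[0,-0.003,0],[0,0,0]],[[0,-0.003,0],[0,0,0]],[[0,-0.003,0],[0,0,0]]]'
python3 - <<'E'
from h import *
im=snap('wrist','w3.png'); cv2.imwrite('pics/w3b.png',cv2.resize(im[:,:,::-1],(800,600),interpolation=2)); o=get_obs();print(o['ft_force'],o['tool_pos'])
E
```

```text
clock: 5.18
tool_pos: [456.5, -106.6, 45.3]
orientation: [-3.142, 0.0, 0.073]
ft_force: [-0.3, -0.7, 0.6]
grip_width: 0.001
grip_force: 0.9
clock: 5.55
tool_pos: [455.8, -97.8, 45.2]
orientation: [-3.141, 0.0, 0.073]
ft_force: [-0.1, -0.6, -0.6]
grip_width: 0.003
grip_force: 0.3
[-1.0377706  -0.03134681 -0.65054209] [455.8086908  -97.41421826  45.20124191]
```

View pics/w3b.png

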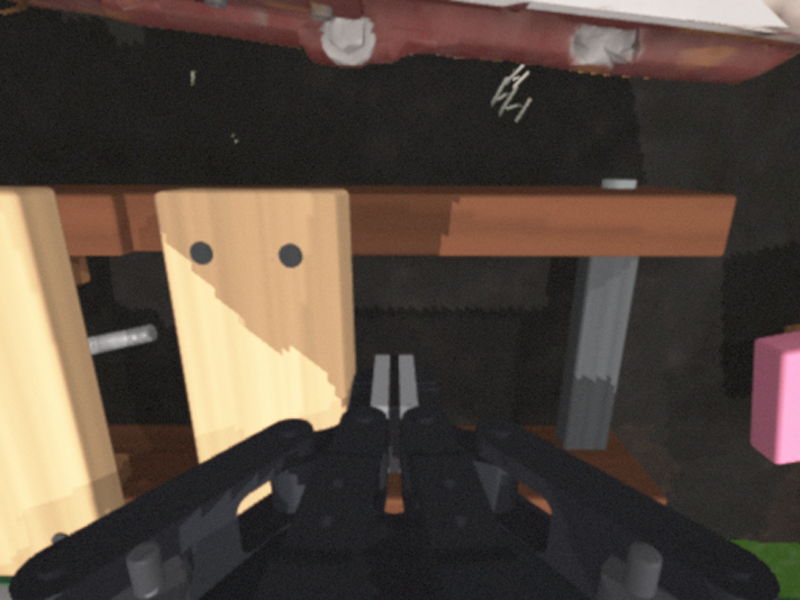

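The slat is moving with the finger and its front edge at (157,192) is starting to tip into the notch. The far notch wall is visible at (128,215). I'll continue slowly.

```bash
for i in 1; do python3 -m jog '[[[0,-0.002,0],[0,0,0]],[[0,-0.002,0],[0,0,0]],[[0,-0.002,0],[0,0,0]],[[0,-0.002,0],[0,0,0]]]'; done
python3 -m jog '[[[0,-0.002,0],[0,0,0]],[[0,-0.002,0],[0,0,0]],[[0,0,0],[0,0,0]]]'
```

```text
clock: 6.1
tool_pos: [455.4, -90.0, 45.3]
orientation: [-3.142, -0.0, 0.073]
ft_force: [0.2, -0.5, -0.5]
grip_width: 0.001
grip_force: 0.4
clock: 6.48
tool_pos: [455.1, -85.8, 45.3]
orientation: [-3.141, 0.0, 0.073]
ft_force: [-0.4, 0.8, 0.7]
grip_width: -0.002
grip_force: 0.0
```

```bash
python3 -m jog '[[[0,-0.002,0],[0,0,0]],[[0,-0.002,0],[0,0,0]],[[0,0,0],[0,0,0]]]'
python3 - <<'E'
from h import *
im=snap('wrist','w4.png'); cv2.imwrite('pics/w4b.png',cv2.resize(im[:,:,::-1],(800,600),interpolation=2)); o=get_obs();print(o['ft_force'],o['tool_pos'])
E
```

```text
clock: 6.85
tool_pos: [454.8, -81.8, 45.3]
orientation: [-3.141, -0.0, 0.073]
ft_force: [-0.5, -0.3, 0.7]
grip_width: 0.003
grip_force: 0.0
[0.72446756 0.71106116 0.14291657] [454.78395416 -81.88030223  45.3001414 ]
```

View pics/w4b.png

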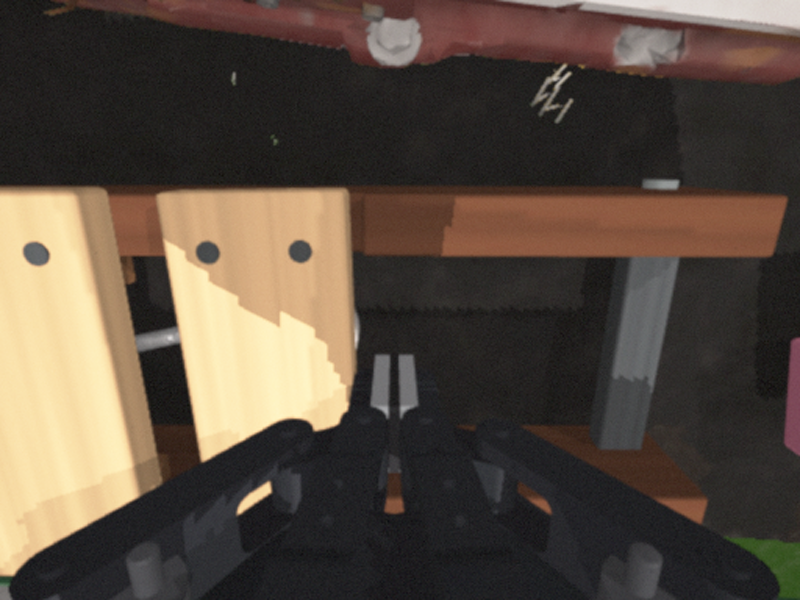

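Run:
```python
from h import *
np.set_printoptions(precision=1,suppress=True)
f=.64; o=get_obs(); o3=dict(o); o3['tool_pos']=np.array([455.8,-97.6,45.2])
print('wall w3',wray((220*f,128*f),50,o3))
for z in(59,66):
  print(z,'front',wray((192*f,160*f),z,o),'back',wray((190*f,350*f),z,o),'w3 f',wray((192*f,156*f),z,o3),'b',wray((190*f,349*f),z,o3), 'deck',wray((188*f,107*f),z,o))
im=snap('side','s2.png')
a=cv2.resize(im[150:230,205:285,::-1],(400,400),interpolation=2)
b=cv2.resize(cv2.imread('pics/w4.png')[110:200,60:260],(800,360)[:2] if 0 else (400,400),interpolation=2)
cv2.imwrite('pics/c2.png',np.hstack([a,b]))
```

```text
wall w3 [508.4  -9.   50. ]
59 front [517.7  -8.7  59. ] back [522.3 -63.3  59. ] w3 f [518.6 -23.3  59. ] b [523.3 -78.7  59. ] deck [517.7   6.5  59. ]
66 front [518.4 -12.3  66. ] back [522.7 -64.   66. ] w3 f [519.3 -27.   66. ] b [523.7 -79.4  66. ] deck [518.4   2.   66. ]
```

View pics/c2.png

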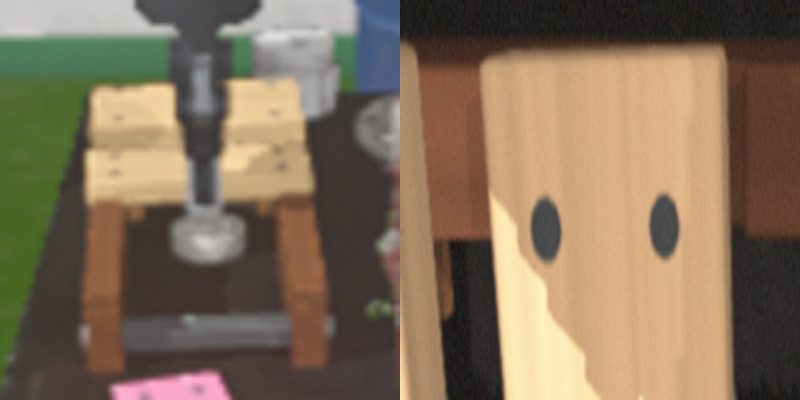

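The right crop shows the near notch wall as a dark line at (748,130), just behind the slat, and the slat's width fits the dropped height. I'll confirm by pushing on until it meets the far wall.

```bash
python3 -m jog '[[[0,-0.002,0],[0,0,0]],[[0,0,0],[0,0,0]]]'
python3 -m jog '[[[0,-0.001,0],[0,0,0]],[[0,0,0],[0,0,0]]]'
```

```text
clock: 7.2
tool_pos: [454.6, -80.0, 45.3]
orientation: [-3.142, -0.0, 0.073]
ft_force: [-0.6, -0.1, 0.4]
grip_width: 0.003
grip_force: 0.1
clock: 7.45
tool_pos: [454.4, -79.3, 45.3]
orientation: [3.141, 0.0, 0.073]
ft_force: [-0.3, -1.8, 0.3]
grip_width: -0.005
grip_force: 0.9
```

```bash
python3 -m jog '[[[0,-0.001,0],[0,0,0]],[[0,0,0],[0,0,0]]]'
python3 -m jog '[[[0,-0.001,0],[0,0,0]],[[0,0,0],[0,0,0]]]'
```

```text
clock: 7.7
tool_pos: [454.3, -78.9, 45.3]
orientation: [3.141, 0.0, 0.072]
ft_force: [-1.2, -5.8, -0.0]
grip_width: -0.002
grip_force: 2.5
clock: 7.95
tool_pos: [454.3, -78.8, 45.3]
orientation: [3.14, 0.0, 0.071]
ft_force: [-1.3, -8.4, 1.3]
grip_width: 0.0
grip_force: 4.1
```

The finger has stopped at the far wall with force rising to 8 N. I'll back off, lift, and go over the slat's middle.

```bash
python3 -m jog '[[[0,0.008,0],[0,0,0]],[[0,0.008,0],[0,0,0]],[[0,0,-0.025],[0,0,0]],[[0,0,-0.025],[0,0,0]],[[0,-0.018,0],[0,0,0]],[[0,-0.018,0],[0,0,0]],[[0,-0.017,0],[0,0,0]],[[0,0,0],[0,0,0]],[[0,0,0],[0,0,0]]]'
python3 - <<'E'
from h import *
np.set_printoptions(precision=1,suppress=True)
o=get_obs(); im=snap('wrist','w5.png'); cv2.imwrite('pics/w5b.png',cv2.resize(im[:,:,::-1],(800,600),interpolation=2))
for n in('slat_mid','deck_board_mid'): print(n,[(d['p'],d['position'],wray(d['position'],59,o)) for d in find_in('wrist',n)])
E
```

```text
clock: 9.07
tool_pos: [451.8, -40.7, 95.2]
orientation: [3.141, 0.0, 0.073]
ft_force: [0.2, 0.7, -0.6]
grip_width: -0.001
grip_force: 0.0
slat_mid [(0.91, [226.6, 505.6], array([ 458.5, -218.2,   59. ])), (0.61, [177.6, 246.6], array([480.7, -34. ,  59. ]))]
deck_board_mid [(0.95, [195.9, 121.3], array([461.7,  49.9,  59. ]))]
```

View pics/w5b.png

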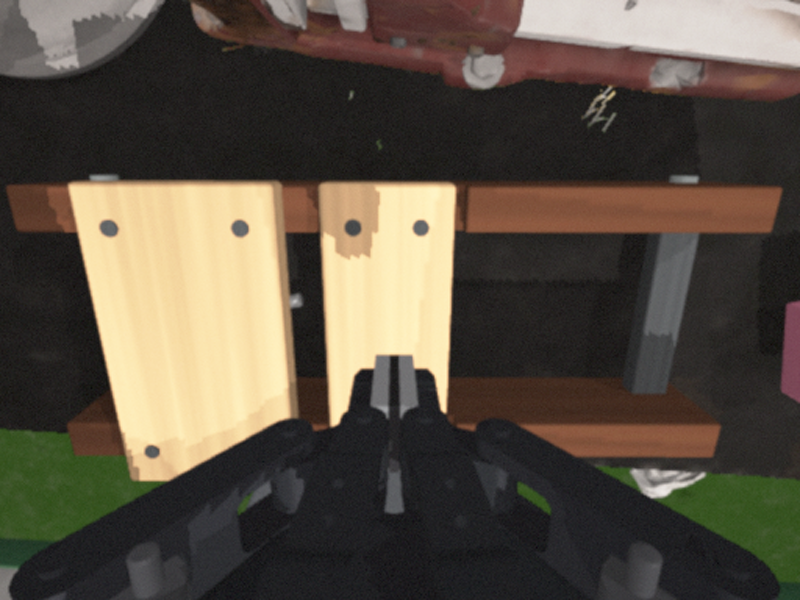

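The slat (387,270) lies in the notch. The near wall shows at (462,210), its front is flush to the far wall, and the fingertip is over its middle. Press down.

```bash
python3 -m jog '[[[0,-0.001,0.015],[0,0,0]],[[0,0,0.012],[0,0,0]],[[0,0,0.005],[0,0,0]],[[0,0,0],[0,0,0]]]'
python3 -m jog '[[[0,0,0.002],[0,0,0]],[[0,0,0.002],[0,0,0]],[[0,0,0],[0,0,0]]]'
```

```text
clock: 9.72
tool_pos: [451.5, -39.3, 63.0]
orientation: [-3.141, 0.001, 0.073]
ft_force: [-0.0, 0.4, 0.0]
grip_width: 0.002
grip_force: 0.0
clock: 10.1
tool_pos: [451.6, -39.2, 59.3]
orientation: [3.142, -0.0, 0.073]
ft_force: [-0.1, 1.0, -0.1]
grip_width: -0.001
grip_force: 0.0
```

```bash
python3 -m jog '[[[0,0,0.001],[0,0,0]],[[0,0,0.001],[0,0,0]],[[0,0,0],[0,0,0]]]'
python3 -m jog '[[[0,0,0.001],[0,0,0]],[[0,0,0.001],[0,0,0]],[[0,0,0],[0,0,0]]]'
```

```text
clock: 10.48
tool_pos: [451.8, -39.2, 59.0]
orientation: [3.141, -0.001, 0.073]
ft_force: [-4.8, 0.4, 24.7]
grip_width: -0.001
grip_force: 12.6
clock: 10.85
tool_pos: [451.8, -39.3, 58.8]
orientation: [3.14, -0.003, 0.073]
ft_force: [-12.8, 1.7, 53.7]
grip_width: 0.002
grip_force: 26.9
```

Contact came at 59 mm, which is the seated height, and it held about 50 N. I'll lift clear and check.

```bash
python3 -m jog '[[[0,0,-0.005],[0,0,0]],[[0,0,-0.02],[0,0,0]],[[0,0,-0.04],[0,0,0]],[[0,0,-0.04],[0,0,0]],[[0,0,-0.04],[0,0,0]],[[0,0.04,0],[0,0,0]],[[0,0.04,0],[0,0,0]],[[0,0,0],[0,0,0]],[[0,0,0],[0,0,0]]]'
python3 - <<'E'
from h import *
im=snap('wrist','w6.png'); im2=snap('side','s6.png'); cv2.imwrite('pics/c6.png',np.hstack([cv2.resize(im[60:250,0:380,::-1],(480,400)),cv2.resize(im2[150:300,200:320,::-1],(320,400))]))
E
```

```text
clock: 11.98
tool_pos: [457.3, -118.4, 200.1]
orientation: [-3.141, 0.0, 0.073]
ft_force: [-0.7, 0.0, -0.6]
grip_width: -0.002
grip_force: 0.0
```

View pics/c6.png

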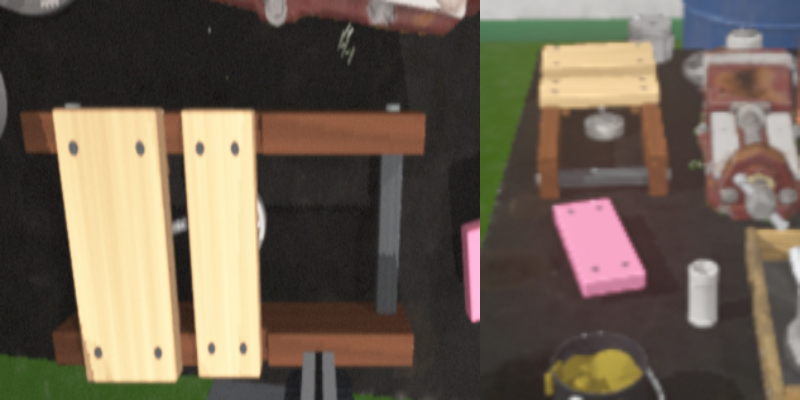

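The slat (220,240) is seated square in the notch. The deck board, bearing, bolt and the rest are where they were.

```bash
python3 -c "
from station import *
print(hand_in())"
```

```text
the job is handed in; nothing more can be done
None
```

The job is handed in: the slat was pushed home into the notch and stopped at its far wall. It was pressed with about 54 N at its seated height (59 mm), and the arm then moved clear; in the last pictures the deck board and the other things in view looked undisturbed.

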